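# Open the tall parts box by its recessed paddle latch

### The job

Two grey steel parts boxes stand on the panel builder's bench. Open the taller one: pull up the paddle handle sunk in its lid to trip the latch, go on pulling to raise the lid until it stands at least half-way to upright, then let go so that it stays open. Leave the lower box shut.

Things in the scene. Friction and masses are not known exactly. Their poses are not given: they have to be found in the camera images.
- tall_lip (a point): Centre of the paddle's grip lip on the TALL box: a level steel bar, 14 mm thick, 44 mm long along its y, flat ends free to pinch (it may pivot between the pads). Axes with the paddle down: x level, from the box's front to its rear hinge; z up; they turn with the paddle. Dish around it: 75 mm to either side, 35 mm in front, 75 mm behind, floor 43 mm below this point; lid top 8.5 mm above it.
- tall_paddle (a joint): Angle of the tall box's paddle to its lid, rad: 0 flush (start), 0.7 at its stop, lip up. The plate (32 mm wide, 6 mm thick) runs from the lip back to its pivot, a line along y, 60 mm behind the lip (+x) at the same height. Light spring: 1 to 2 N at the lip; springs back when let go. Latch is free above 0.4. Pulled on against its stop, it carries the lid up.
- tall_lid (a joint): Angle of the tall box's lid, rad: 0 shut (start), 1.5 fully open; its front edge swings up and back. Hinge line along y, 155 mm behind the lip's centre (+x) and 2 mm above it when shut. Stiff hinge: 6 to 14 N at the lip to raise it; it stays where it is left. The box, grey painted steel, fixed, is 220 mm front to back, 200 mm wide, 157 mm high.
- low_lid (a joint): Angle of the lid of the LOW box, rad: 0 shut, to be left shut. This box has the same plan, lid, dish and paddle as the tall one but is only 102 mm high; it stands beside the tall box, left or right of it, with a motor contactor standing on the rear of its lid.

How it is judged:
On the way:
1. the tall box's paddle is pulled up far enough to trip the latch (0.4 rad) (value of joint tall_paddle above 0.4 rad), for 0.1 s.
At the end, for the whole second after the job is handed in: the tall box's lid stands open by itself at 0.7 rad (40 degrees) or more, at rest, its paddle let go and sprung back (under 0.2 rad), and the low box's lid is shut (under 0.1 rad) (value of joint tall_lid above 0.7 rad and velocity of joint tall_lid between -0.05 and 0.05 rad/s and value of joint tall_paddle below 0.2 rad and value of joint low_lid below 0.1 rad); the robot touches nothing.
It fails at once if the low box is opened (value of joint low_lid above 0.1 rad).
It also fails if it takes over 38 s, if anything falls off the work surface, if the arm or the gripper's body presses on something with over 40 N, if the wrist force passes 120 N, or if a joint passes its speed limit or range.

### The arm

A 6-joint arm with a two-finger parallel gripper is mounted at the origin on the work surface. World frame = base frame: x ahead of the robot, y to its left, z up, the work surface at z = 0. Lengths are in m, angles in rad, forces in N, time in s.
With the tool pointing down it reaches from about 0.375 to 0.9 m from the base axis. Payload 3.1 kg.
Tool frame: the origin (TCP) lies at the very end of the fingers, on their centre line; the grasp point (between the pads) lies 19 mm behind it; z points along the fingers, y is the direction in which the jaws open and shut (so a half turn about z gives the same grasp; the last joint's range is limited). The gripper opens to 85 mm and grips with 20 to 120 N. Pads are 22 mm wide; open, the fingers measure 114 mm over their backs; the gripper's body (76 mm by 85 mm) begins 54 mm behind the grasp point. The pads swing forward as they close: fully open they stand 13 mm farther back than shut.
Start: joints at [-1.435, 0.527, 1.433, -0, 1.181, -0.178], TCP at [0.194, -0.594, 0.231] pointing down, gripper open.
Joint ranges: [-3.08, 3.08], [-0.75, 2.2], [0.22, 2.44], [-1.43, 4.57], [0, 2.65], [-2.85, 2.85]. Speed limits (rad/s): [2.79, 2.79, 3.14, 3.14, 3.14, 3.14].

### API

Orientations are given as a unit quaternion [x, y, z, w].
In Python, from station import * gives the robot as it stands.
- The arm moves only by the tool jog_arm, never from a script. Its argument "motion" is a list of rows, each a list of 5 numbers: the shift along the world's x, y, z in cm, then the turn about the world's z in degrees, then the closure in counts, from 0 (fully open) to 255 (shut). In form: [[tx, ty, tz, yaw, jaw], ...]. A call has 1 to 10 rows; each row shifts and turns the pose as measured when the row begins; what a row does not reach is not made up. A row lasts 1/12 s, in which the tool goes at most 41.7 mm and 7.16 degrees, less where a joint would pass 70% of its speed; a pose out of reach is approached as far as the arm can. A call with a gripper value outside its range is refused whole. The fingers move at their own pace and stop on an object; "squeeze" is the grip in N (left out, the last holds). Time passes only in rows, so rows that do not move let the fingers close. It gives the time, the measured TCP pose, the force and the opening at its end, in the units of the state.
- sense(): the state, without advancing time (a new reading comes with each control period).
- snapshot(name): name is "side" or "top"; returns a dict with "img" (480x640x3 uint8, red, green, blue), "depth" (480x640 float32, m along the optical axis (not along the pixel's ray), 0 where there is no reading), "intrinsics" (3x3 intrinsics, pixels), "dist_coeffs" ([k1, k2, p1, p2, k3] as OpenCV has them; the pictures are not rectified), "eye" and "attitude" of the camera in the world. Camera axes: x right, y down, z forward; pixel columns grow to the right and rows downward; lengths in m; the calibration is good to about 2 mm. A picture is of the moment at which its call begins.
- sign_off(): hands the job in, once; it reports no verdict.
The state is a dict: "t": time; "q": joint angles; "qd": joint speeds; "tau": joint torques, N m; "tcp_pos": TCP position; "tool_rot": TCP orientation; "force": force on the tool from outside, world axes, zero at the start; "ft_torque": the same for the moment, N m; "finger_gap": opening from 0.0 (shut) to 1.0 (fully open).
Only numpy, scipy, OpenCV 4.12 (cv2) and the standard library are available. Lean on these libraries where they do the work, as an engineer would, in place of code of your own. Each camera call takes 0.05 s, during which the arm holds its last target.

## Working session

There is one attempt and no reset: what is moved stays moved. The work goes in short steps, Python scripts to look and compute and a tool call to move; the robot and the scene stay as the last step left them, time stands still between calls to the robot, and variables do not carry over. Pictures are saved under pics/ and viewed, and the job is handed in when it is done.

Besides the shell and the picture viewer there is one more tool, called after "Call:" by a JSON object that holds its "op" and its "data". jog_arm: Moves the arm, as the interface text tells. Its arguments: {"type":"object","properties":{"motion":{"type":"array","items":{"type":"array","items":{"type":"number"}}},"squeeze":{"type":"number"}},"required":["motion"]}

```bash
mkdir -p pics
cat > h.py <<'E'
from station import *
import numpy as np,cv2
from scipy.spatial.transform import Rotation as R
def load(n):
    return np.load(f'{n}.npy',allow_pickle=True).item()
def grab(n,tag):
    s=snapshot(n); np.save(f'{tag}.npy',s,allow_pickle=True); cv2.imwrite(f'pics/{tag}.png',s['img'][:,:,::-1]); return s
def att(s):
    a=np.array(s['attitude'],float)
    return a if a.shape==(3,3) else R.from_quat(a).as_matrix()
def px(s,u,v,d=None):
    K=np.array(s['intrinsics']);D=np.array(s['dist_coeffs'])
    p=cv2.undistortPoints(np.array([[[u,v]]],float),K,D)[0,0]
    if d is None:
        w=s['depth'][int(v)-1:int(v)+2,int(u)-1:int(u)+2]; w=w[w>0]; d=np.median(w)
    return np.array(s['eye'])+att(s)@(np.array([p[0],p[1],1])*d)
def cloud(s):
    K=np.array(s['intrinsics']);D=np.array(s['dist_coeffs'])
    h,w=s['depth'].shape
    g=np.stack(np.meshgrid(np.arange(w),np.arange(h)),-1).reshape(-1,1,2).astype(float)
    p=cv2.undistortPoints(g,K,D)[:,0]
    c=np.c_[p,np.ones(len(p))]*s['depth'].reshape(-1,1)
    P=np.array(s['eye'])+c@att(s).T
    P[s['depth'].ravel()<=0]=np.nan
    return P.reshape(h,w,3)
E
python3 - <<'E'
from h import *
for n in('side','top'):
    s=grab(n,n+'1'); print(n,s['eye'],s['attitude'],s['intrinsics'])
print(sense())
E
```

```text
side [ 0.27832229 -0.37423418  0.61064226] [ 0.85455158 -0.33861928  0.14123743 -0.36760111] [[505.82261516   0.         320.20822488]
 [  0.         505.82261516 231.80205351]
 [  0.           0.           1.        ]]
top [0.55778369 0.00565576 0.82365615] [-0.70502315  0.70887813 -0.02003658  0.00571757] [[485.78790454   0.         318.41301311]
 [  0.         485.78790454 243.70775272]
 [  0.           0.           1.        ]]
{'t': 0.1, 'q': array([-1.43448998e+00,  5.28384152e-01,  1.43379765e+00, -3.81171568e-05,
        1.18138821e+00, -1.78480464e-01]), 'qd': array([ 0.00106879, -0.00202476, -0.00117202, -0.00086899, -0.00097032,
       -0.00142085]), 'tau': array([ 3.77212982e-04, -4.43303990e+01, -1.78586876e+01, -1.32184891e-04,
        3.89378562e-03,  1.49207409e-05]), 'tcp_pos': array([ 0.19344778, -0.59362075,  0.23041727]), 'tool_rot': array([ 9.87637587e-01,  1.56751455e-01,  3.22612082e-06, -9.88830452e-04]), 'force': array([-1.39010776,  0.3765244 ,  0.07145132]), 'ft_torque': array([ 0.00266004, -0.01520245,  0.04618937]), 'finger_gap': 1.001903126583235}
```

View pics/side1.png

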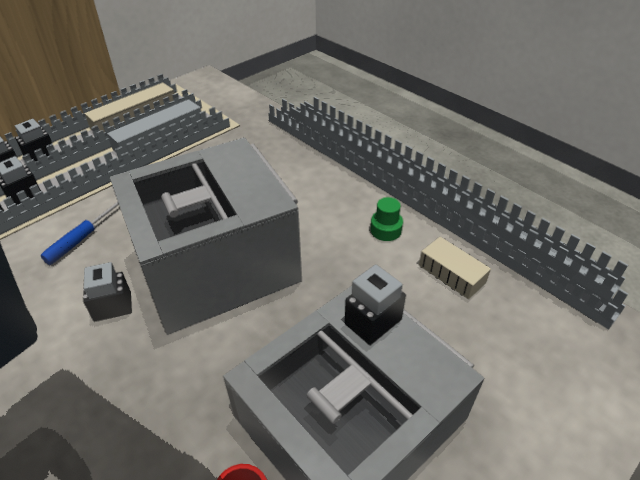

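View pics/top1.png

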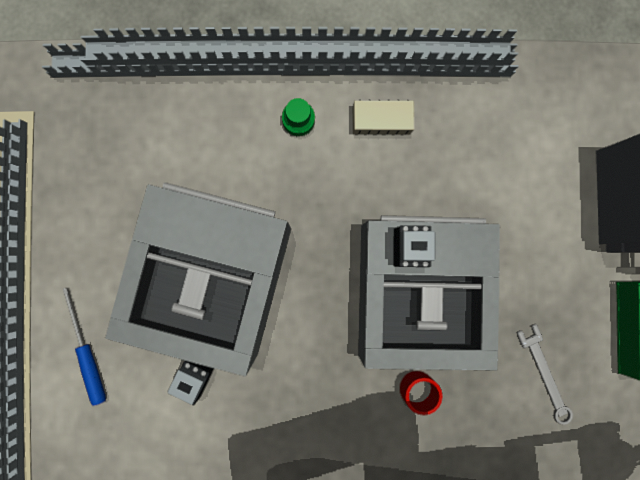

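The tall box is the left one in the top view, with its lip near (188,311). The low box, with the contactor on its lid, is on the right, lip near (432,325). A small contactor stands in front of the tall box at about (188,383). I'll enlarge the tall box.

Run:
```python
from h import *
s=load('top1'); im=s['img'][:,:,::-1]
cv2.imwrite('pics/crop1.png',cv2.resize(im[175:385,95:305],None,fx=2.8,fy=2.8,interpolation=cv2.INTER_CUBIC))
P=cloud(s); np.set_printoptions(precision=4,suppress=True)
for u,v in[(174,310),(180,311),(188,312),(196,314),(202,316),(192,290),(200,262),(150,187),(286,222),(112,338),(246,373),(175,220),(250,358),(125,322),(188,372),(188,385)]: print(u,v,P[v,u])
# lid top mask
m=(abs(P[...,2]-0.157)<0.006); m[:, 310:]=0
m=cv2.morphologyEx(m.astype(np.uint8),cv2.MORPH_OPEN,np.ones((3,3)))
pts=P[m>0][:,:2]; r=cv2.minAreaRect((pts*1000).astype(np.float32)); print(r, np.median(P[m>0][:,2]))
# lip
q=(P[300:325,165:212]).reshape(-1,3); q=q[(q[:,2]>0.14)]; 
r=cv2.minAreaRect((q[:,:2]*1000).astype(np.float32)); print(r,q[:,2].max(),len(q))
```

```text
174 310 [0.4923 0.1902 0.1561]
180 311 [0.4907 0.1825 0.1541]
188 312 [0.4894 0.1713 0.1546]
196 314 [0.4867 0.1602 0.1553]
202 316 [0.4837 0.1524 0.1532]
192 290 [0.5193 0.1664 0.1525]
200 262 [0.5578 0.1656 0.1067]
150 187 [0.6616 0.2241 0.1566]
286 222 [0.6122 0.0365 0.1556]
112 338 [0.4543 0.2755 0.1562]
246 373 [0.4062 0.0918 0.1567]
175 220 [0.6156 0.1888 0.1577]
250 358 [0.4266 0.0863 0.1567]
125 322 [0.4763 0.257  0.1579]
188 372 [0.3878 0.1932 0.0671]
188 385 [0.37   0.191  0.0763]
((538.0616455078125, 159.9498748779297), (201.04653930664062, 229.5777587890625), 74.72551727294922) 0.15674396877036667
((496.31365966796875, 170.5482177734375), (43.44355773925781, 26.690452575683594), 75.0509262084961) 0.15905597588794085 478
```

View pics/crop1.png

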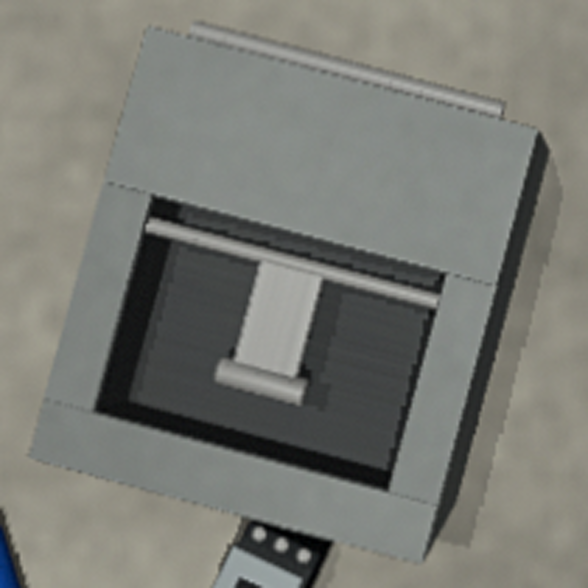

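Call:
{"op": "jog_arm", "data": {"motion": [[2, 1, 3, 0, 0], [2, 1, 3, 0, 0], [2.5, 3, 0, -4, 0], [2.5, 3, 0, -4, 0], [2.5, 3, 0, -4, 0], [2.5, 3, 0, -4, 0], [2.5, 3, 0, -4, 0], [2.5, 3, 0, -4, 0], [2, 3.5, 0, -4, 0], [2, 3.5, 0, 0, 0]], "squeeze": 80}}

```text
t: 0.93
tcp_pos: [0.4245, -0.319, 0.2873]
tool_rot: [0.994, -0.107, 0.001, -0.003]
force: [0.2, -0.2, -0.5]
finger_gap: 1.001
```

Call:
{"op": "jog_arm", "data": {"motion": [[0.5, 4, 0, -2, 0], [0.5, 4, 0, 0, 0], [0.5, 4, 0, 0, 0], [0.5, 4, 0, 0, 0], [0.5, 4, 0, 0, 0], [0.5, 4, 0, 0, 0], [0.5, 4, 0, 0, 0], [0.5, 4, 0, 0, 0], [0.5, 4, 0, 0, 0], [0.5, 4, 0, 0, 0]]}}

```text
t: 1.77
tcp_pos: [0.4736, 0.0945, 0.2847]
tool_rot: [0.992, -0.127, -0.0, -0.003]
force: [1.7, -0.4, -0.5]
finger_gap: 0.998
```

Call:
{"op": "jog_arm", "data": {"motion": [[0.6, 3, 0, 0, 0], [0.5, 2.5, 0, 0, 0], [0.4, 1.5, 0, 0, 0], [0, 0, 0, 0, 0], [0, 0, 0, 0, 0]]}}

```text
t: 2.18
tcp_pos: [0.4862, 0.1769, 0.2831]
tool_rot: [0.993, -0.12, -0.002, -0.004]
force: [-0.6, -0.3, 0.3]
finger_gap: 0.999
```

Run:
```python
from h import *
s=sense();print(s['tcp_pos'],R.from_quat(s['tool_rot']).as_matrix().round(3),s['q'])
s=grab('side','side2');im=s['img'][:,:,::-1]
cv2.imwrite('pics/crop2.png',cv2.resize(im[100:340,80:330],None,fx=2.4,fy=2.4,interpolation=cv2.INTER_CUBIC))
```

```text
[0.48621367 0.17686412 0.28309111] [[ 0.971 -0.239 -0.003]
 [-0.239 -0.971  0.009]
 [-0.005 -0.008 -1.   ]] [0.12711143 0.31988065 1.63510677 0.01017217 1.18853303 1.93561823]
```

View pics/side2.png

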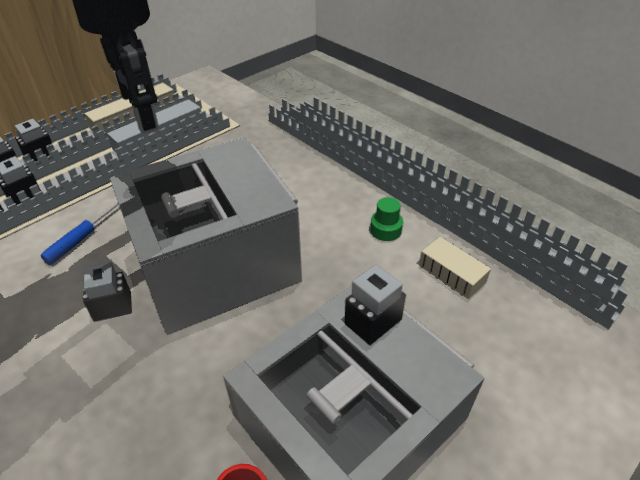

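The gripper hangs above the tall box at (140,110). The lip at (180,203) is visible, so I'll check its position from the side camera.

View pics/crop2.png

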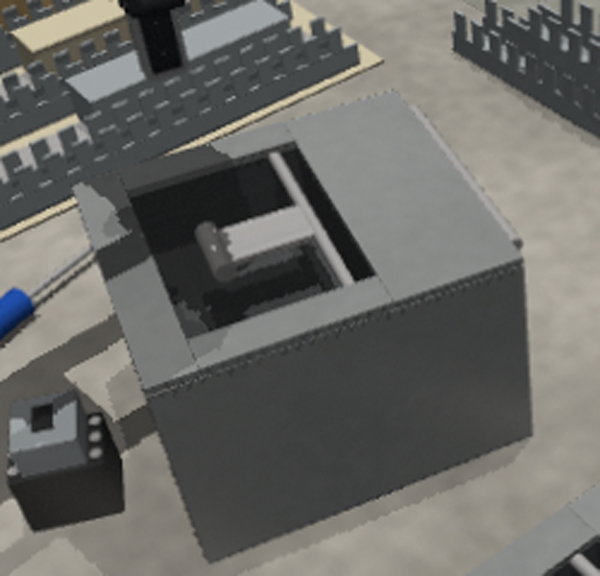

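Run:
```python
from h import *
np.set_printoptions(precision=4,suppress=True)
for n,rg in(('side1',None),('top1',None)):
    P=cloud(load(n)).reshape(-1,3); P=P[~np.isnan(P[:,0])]
    a=np.radians(-14.8); ex=np.array([np.cos(a),np.sin(a)]); ey=np.array([-ex[1],ex[0]])
    d=P[:,:2]-[.489,.171]; X=d@ex; Y=d@ey
    m=(abs(X)<.013)&(abs(Y)<.04)&(P[:,2]>.135)&(P[:,2]<.165)
    print(n,m.sum(),'X',np.percentile(X[m],[2,50,98]),'Y',np.percentile(Y[m],[1,50,99]),'z',np.percentile(P[m,2],[50,90,98]))
    m=(X>.015)&(X<.05)&(abs(Y)<.04)&(P[:,2]>.135)&(P[:,2]<.165)
    print(' plate Y',np.percentile(Y[m],[2,50,98]))
    m=(abs(P[:,2]-.157)<.004)&(abs(X)<.25)&(abs(Y)<.15); 
    k=m&(abs(X)<.03); 
    if k.sum(): print(' lid Y',np.percentile(Y[k],[.5,99.5]),'inner',Y[k][Y[k]>0.03].min() if (Y[k]>0.03).any() else 0,Y[k][Y[k]<-0.03].max())
    k=m&(abs(Y)<.07)&(X<0); print(' frontrim X',np.percentile(X[k],[1,99]))
    k=m&(abs(Y)<.07)&(X>0.05); print(' rear X',np.percentile(X[k],[1,99]))
```

```text
side1 302 X [-0.0057  0.002   0.0125] Y [-0.0217 -0.0051  0.0218] z [0.1521 0.1547 0.1556]
 plate Y [-0.0149 -0.0036  0.0155]
 lid Y [-0.0998  0.1016] inner 0.07261979013415182 -0.07172156363153008
 frontrim X [-0.0639 -0.0008]
 rear X [0.0758 0.1592]
top1 402 X [-0.0049  0.0036  0.0124] Y [-0.0199  0.0008  0.0228] z [0.1538 0.1562 0.1571]
 plate Y [-0.014   0.0011  0.0166]
 lid Y [-0.0981  0.1017] inner 0.07560504879320824 -0.07271559939165102
 frontrim X [-0.0628 -0.0009]
 rear X [0.0603 0.162 ]
```

Call:
{"op": "jog_arm", "data": {"motion": [[0.4, -0.5, 0, -1, 0], [0, 0, -2, 0, 0], [0, 0, -2, 0, 0], [0, 0, -2, 0, 0], [0, 0, -2, 0, 0], [0, 0, -2, 0, 0], [0, 0, 0, 0, 0], [0, 0, 0, 0, 0]]}}

```text
t: 2.9
tcp_pos: [0.4933, 0.1588, 0.1816]
tool_rot: [0.99, -0.14, 0.001, -0.003]
force: [-0.1, 0.3, 0.5]
finger_gap: 1.003
```

Call:
{"op": "jog_arm", "data": {"motion": [[0, 0, 0, 0, 0], [-0.3, 1.2, 0, 1.3, 0], [0, 0, 0, 0, 0], [0, 0, 0, 0, 0]]}}

```text
t: 3.23
tcp_pos: [0.4928, 0.1696, 0.1851]
tool_rot: [0.992, -0.13, 0.004, -0.004]
force: [1.0, -0.0, 0.5]
finger_gap: 1.002
```

Call:
{"op": "jog_arm", "data": {"motion": [[0, 0, 0, 0, 0], [-0.2, 0.2, 0, 0, 0], [0, 0, 0, 0, 0], [0, 0, 0, 0, 0]]}}

```text
t: 3.57
tcp_pos: [0.4915, 0.173, 0.1875]
tool_rot: [0.992, -0.129, 0.006, -0.004]
force: [-0.4, 0.6, -0.2]
finger_gap: 1.002
```

Call:
{"op": "jog_arm", "data": {"motion": [[0, 0, -1.5, 0, 0], [0, 0, -1.5, 0, 0], [0, 0, -1.5, 0, 0], [0, 0, -1, 0, 0]]}}

```text
t: 3.9
tcp_pos: [0.4943, 0.1739, 0.1342]
tool_rot: [0.992, -0.128, 0.011, -0.005]
force: [0.1, 0.1, 0.1]
finger_gap: 1.004
```

Run:
```python
from h import *
for i in range(3):
  s=sense();print(s['tcp_pos'],R.from_quat(s['tool_rot']).as_matrix()[:,1:].round(3).tolist(),s['force'])
s=grab('top','top2');im=s['img'][:,:,::-1]
cv2.imwrite('pics/crop3.png',cv2.resize(im[175:385,95:305],None,fx=2.8,fy=2.8,interpolation=cv2.INTER_CUBIC))
s=grab('side','side3');im=s['img'][:,:,::-1]
cv2.imwrite('pics/crop4.png',cv2.resize(im[100:300,80:330],None,fx=3,fy=3,interpolation=cv2.INTER_CUBIC))
s=sense();print(s['tcp_pos'],s['t'])
```

```text
[0.49427838 0.17388368 0.13423883] [[-0.254, 0.023], [-0.967, 0.008], [-0.014, -1.0]] [0.05545198 0.06132692 0.14500095]
[0.49427838 0.17388368 0.13423883] [[-0.254, 0.023], [-0.967, 0.008], [-0.014, -1.0]] [0.05545198 0.06132692 0.14500095]
[0.49427838 0.17388368 0.13423883] [[-0.254, 0.023], [-0.967, 0.008], [-0.014, -1.0]] [0.05545198 0.06132692 0.14500095]
[0.49343217 0.1737211  0.13370355] 4.0
```

View pics/crop4.png

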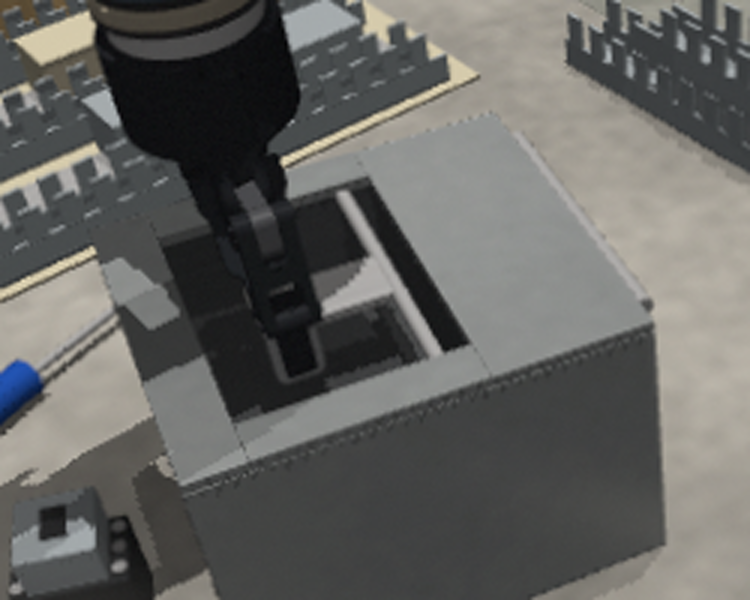

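The near finger is inside the dish beside the lip at (295,355) in the crop, clear of the walls. I'll make a small correction, then close.

Call:
{"op": "jog_arm", "data": {"motion": [[-0.3, -0.2, -0.6, 0, 0], [0, 0, -0.1, 0, 60], [0, 0, 0, 0, 120], [0, 0, 0, 0, 160], [0, 0, 0, 0, 200], [0, 0, 0, 0, 200]], "squeeze": 80}}

```text
t: 4.5
tcp_pos: [0.4913, 0.1725, 0.1286]
tool_rot: [0.992, -0.129, 0.011, -0.006]
force: [-0.6, -1.6, -1.8]
finger_gap: 0.498
```

Call:
{"op": "jog_arm", "data": {"motion": [[0, 0, 0, 0, 200], [0, 0, 0.6, 0, 200], [0.1, 0, 0.6, 0, 200], [0.1, 0, 0.6, 0, 200], [0.2, -0.1, 0.6, 0, 200], [0.3, -0.1, 0.6, 0, 200], [0.4, -0.1, 0.6, 0, 200]]}}

```text
t: 5.08
tcp_pos: [0.5005, 0.1699, 0.1625]
tool_rot: [0.992, -0.13, 0.006, -0.007]
force: [3.4, 2.1, -14.7]
finger_gap: 0.487
```

Run:
```python
from h import *
s=grab('side','side4');im=s['img'][:,:,::-1]
cv2.imwrite('pics/crop5.png',cv2.resize(im[80:320,70:330],None,fx=2.5,fy=2.5,interpolation=cv2.INTER_CUBIC))
s=sense();print(s['tcp_pos'],s['t'],s['force'],s['finger_gap'])
```

```text
[0.50131173 0.16967795 0.16358424] 5.1333 [ 0.92589054  1.60487509 -9.70100313] 0.49238129227483896
```

View pics/crop5.png

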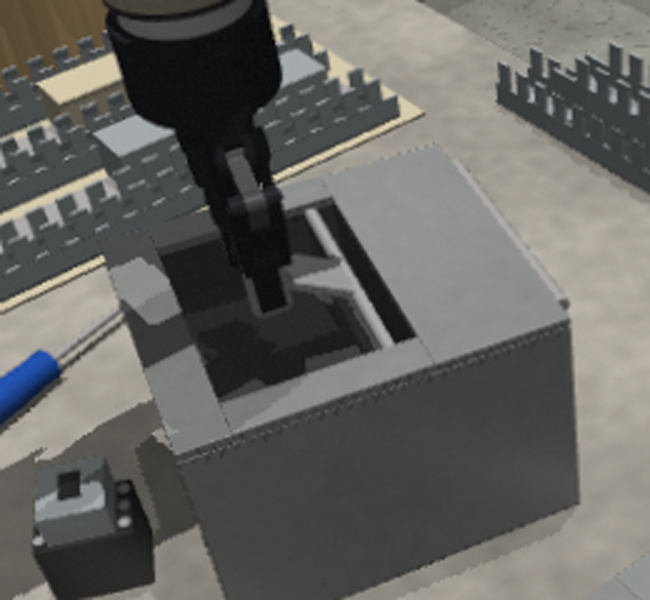

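Call:
{"op": "jog_arm", "data": {"motion": [[0.2, 0, 0.5, 0, 200], [0.2, -0.1, 0.8, 0, 200], [0.3, -0.1, 0.8, 0, 200], [0.4, -0.1, 0.8, 0, 200], [0.4, -0.1, 0.8, 0, 200], [0.5, -0.1, 0.8, 0, 200]]}}

```text
t: 5.63
tcp_pos: [0.5163, 0.1655, 0.2058]
tool_rot: [0.992, -0.129, -0.001, -0.006]
force: [2.2, 3.1, -18.4]
finger_gap: 0.486
```

Run:
```python
from h import *
s=grab('side','side5');im=s['img'][:,:,::-1]
cv2.imwrite('pics/crop6.png',cv2.resize(im[60:300,70:330],None,fx=2.5,fy=2.5,interpolation=cv2.INTER_CUBIC))
s=sense();print(s['tcp_pos'],s['t'],s['force'],s['finger_gap'])
```

```text
[0.51791214 0.16519448 0.20738527] 5.6833 [-1.98264824  2.20463951 -8.80589796] 0.4874723383614951
```

View pics/crop6.png

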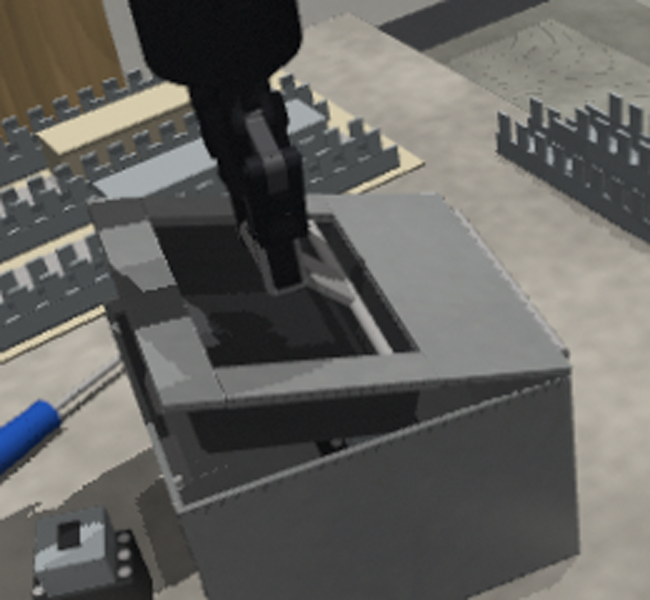

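The lid has clearly lifted, with an open gap at the front edge near (180,450), and the paddle is at its stop. I'll carry on along the arc.

Call:
{"op": "jog_arm", "data": {"motion": [[0.6, -0.1, 0.7, 0, 200], [0.6, -0.2, 0.7, 0, 200], [0.6, -0.1, 0.7, 0, 200], [0.6, -0.2, 0.6, 0, 200], [0.6, -0.1, 0.6, 0, 200], [0.6, -0.2, 0.6, 0, 200], [0.7, -0.2, 0.5, 0, 200]]}}

```text
t: 6.27
tcp_pos: [0.5476, 0.1569, 0.2455]
tool_rot: [0.991, -0.129, -0.018, -0.007]
force: [0.4, 4.1, -18.7]
finger_gap: 0.483
```

Call:
{"op": "jog_arm", "data": {"motion": [[0.9, -0.2, 0.5, 0, 200], [0.9, -0.2, 0.5, 0, 200], [0.8, -0.2, 0.4, 0, 200], [0.8, -0.2, 0.4, 0, 200], [0.8, -0.2, 0.3, 0, 200], [0.8, -0.2, 0.3, 0, 200]]}}

```text
t: 6.77
tcp_pos: [0.5839, 0.1472, 0.2662]
tool_rot: [0.991, -0.127, -0.039, -0.007]
force: [-6.2, 5.6, -14.3]
finger_gap: 0.472
```

Run:
```python
from h import *
s=grab('side','side6');im=s['img'][:,:,::-1]
cv2.imwrite('pics/crop7.png',cv2.resize(im[30:300,70:330],None,fx=2.2,fy=2.2,interpolation=cv2.INTER_CUBIC))
s=sense();print(s['tcp_pos'],s['t'],s['force'],s['finger_gap'],s['tool_rot'])
```

```text
[0.58590638 0.14655163 0.26682348] 6.8167 [ -3.03978655   2.87813746 -13.37586158] 0.47206884866057547 [ 0.99100827 -0.12839651 -0.03703108 -0.0067553 ]
```

View pics/crop7.png

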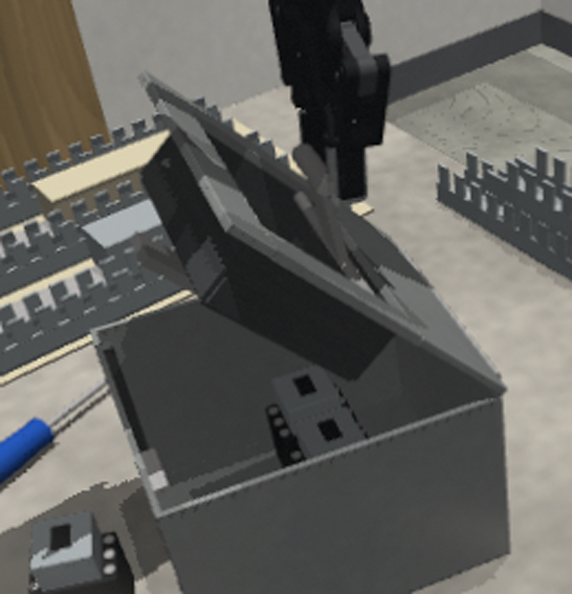

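The lid is well up, but the pads have slid toward the lip's rear edge (lip end at about (308,160), finger at (350,175)). I'll measure the lid angle.

```bash
cat > lid.py <<'E'
from h import *
import sys
s=load(sys.argv[1]); P=cloud(s)
K=np.array(s['intrinsics']); 
a=np.radians(-14.8); ex=np.array([np.cos(a),np.sin(a)]); ey=np.array([-ex[1],ex[0]])
d=P[...,:2]-[.4907,.1716]; X=d@ex; Y=d@ey; Z=P[...,2]
m=(abs(Y)<.098)&(abs(Y)>.078)&(Z>.165)&(X<.15)&(X>-.1)
x=.155-X[m]; z=Z[m]-.1505
an=np.arctan2(z,x); r=np.hypot(x,z)
print(m.sum(),'edge strips: angles pct',np.percentile(an,[5,25,50,75,95]).round(3),'r max',r.max().round(3))
# profile of right rim
k=(Y<-.08)&(Y>-.098)&(Z>.16)&(X<.15)&(X>-.1)
xx=.155-X[k]; zz=Z[k]-.1505; A=np.polyfit(xx,zz,1); print('rim fit angle',np.arctan(A[0]),k.sum())
E
python3 lid.py side6
```

```text
1889 edge strips: angles pct [0.546 0.679 0.86  0.89  0.977] r max 0.222
rim fit angle 0.8394376393745702 610
```

Call:
{"op": "jog_arm", "data": {"motion": [[0, 0, 0, 0, 200], [0, 0, 0, 0, 0], [0, 0, 0, 0, 0], [0, 0, 0, 0, 0], [0, 0, 0, 0, 0], [0, 0, 0, 0, 0], [0, 0, 0, 0, 0]]}}

```text
t: 7.4
tcp_pos: [0.5958, 0.1425, 0.2817]
tool_rot: [0.991, -0.129, -0.022, -0.005]
force: [-0.4, 0.4, 0.2]
finger_gap: 0.998
```

```bash
python3 - <<'E'
from h import *
s=grab('side','side7');im=s['img'][:,:,::-1]
cv2.imwrite('pics/crop8.png',cv2.resize(im[30:300,70:330],None,fx=2.2,fy=2.2,interpolation=cv2.INTER_CUBIC))
s=sense();print(s['tcp_pos'],s['t'],s['force'],s['finger_gap'],s['tool_rot'])
E
python3 lid.py side7
```

```text
[0.59589206 0.14255101 0.28179838] 7.45 [ 0.47034693 -0.20188571  0.7292677 ] 1.0010581490359916 [ 0.99144767 -0.12861275 -0.02146652 -0.00542808]
1930 edge strips: angles pct [0.555 0.688 0.861 0.904 0.987] r max 0.221
rim fit angle 0.8515800557251769 580
```

View pics/crop8.png

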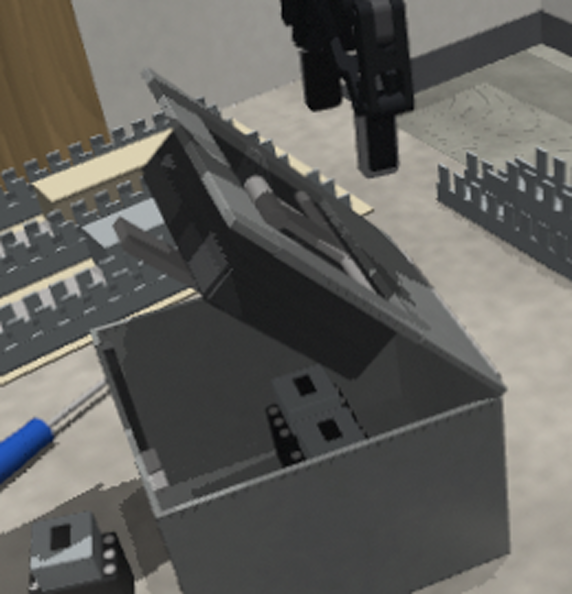

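The lid stays open at about 0.85 rad. The paddle has sprung back into the dish (lip at (258,188)), and the open fingers hang clear behind it. I'll retreat upward, then check again.

Call:
{"op": "jog_arm", "data": {"motion": [[0.5, 0, 2, 0, 0], [0.5, 0, 2, 0, 0], [0.5, 0, 2, 0, 0], [0, 0, 2, 0, 0], [0, 0, 0, 0, 0], [0, 0, 0, 0, 0], [0, 0, 0, 0, 0], [0, 0, 0, 0, 0]]}}

```text
t: 8.12
tcp_pos: [0.6101, 0.1415, 0.3649]
tool_rot: [0.991, -0.129, -0.022, -0.004]
force: [0.0, -0.1, 0.0]
finger_gap: 1.0
```

```bash
python3 - <<'E'
from h import *
s=grab('side','side8');grab('top','top8')
s=sense();print(s['tcp_pos'],s['t'],s['force'],s['qd'])
E
python3 lid.py side8
```

```text
[0.60998338 0.14149532 0.36456455] 8.2167 [0.49414042 0.08296024 0.55964154] [ 0.00103904  0.00251932 -0.00369668  0.00152092  0.00180548 -0.00038276]
1936 edge strips: angles pct [0.559 0.692 0.832 0.903 0.984] r max 0.221
rim fit angle 0.8504375495717337 574
```

View pics/side8.png

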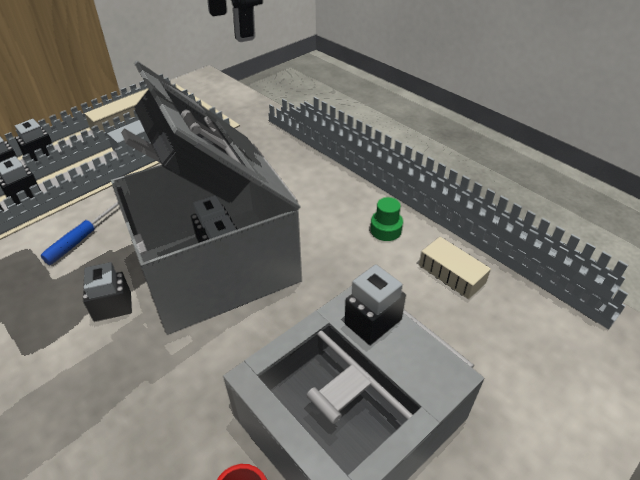

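```bash
python3 -c "
from station import *
print(sign_off())"
```

```text
the job is handed in; nothing more can be done
None
```

The tall (left) box is open and the job is handed in at about 8.2 s of the 38 s limit; the system gave no verdict.

I pinched the paddle lip by its ends, pulled it up past the latch to its stop, and followed the lid's arc until the lid was well up. Then I let go and lifted the gripper clear.

- **Lid:** the depth images put it at about 0.85 rad (0.7 needed). The reading was unchanged between the release and about 0.8 s later.
- **Paddle:** it sprang back down into the dish after release; I judged this by eye and did not measure its angle.
- **Low box:** it looks untouched and shut, with the contactor still on its lid.
- **Arm:** it is at rest about 8 cm above where it let go, touching nothing, with the force reading near zero. Wrist force readings stayed under about 20 N.

Two things went less than cleanly. The pads slid toward the rear edge of the lip near the end of the pull, so the lid stopped at about 0.85 rad instead of the roughly 1.0 I was aiming for. The tool also drifted 2–4° in tilt during the pull. Neither affected the result.

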